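# Lock the guide bar of the sawing jig with its pin

## Robot

A 6-joint arm with a two-finger parallel gripper is mounted at the origin on the work surface. World frame = base frame: x ahead of the robot, y to its left, z up, the work surface at z = 0. Lengths are in m, angles in degrees, forces in N, time in s.
With the tool pointing down it reaches from about 0.25 to 0.725 m from the base axis. Payload 9.7 kg.
Tool frame: the origin (TCP) lies midway between the tips of the shut fingers; the grasp point (between the pads) lies 19 mm behind it; z points along the fingers, y is the direction in which the jaws open and shut (so a half turn about z gives the same grasp; the last joint's range is limited). The gripper opens to 85 mm and grips with 20 to 120 N. Pads are 22 mm wide; open, the fingers measure 114 mm over their backs; the gripper's body (76 mm by 85 mm) begins 54 mm behind the grasp point. The pads swing forward as they close: fully open they stand 13 mm farther back than shut.
Start: joints at [71.734, 4.979, 10.078, 95.1, 0, 90], TCP at [0.172, 0.522, 0.205] pointing down, gripper open.
Joint ranges: [-179.16, 179.16], [-48.56, 103.87], [-65.8, 70.77], [-126.05, 130.52], [-82.76, 87.17], [-180, 180]. Speed limits (degrees/s): [127.2, 127.2, 147.25, 180, 180, 180].

## Interface

Orientations are given as [roll, pitch, yaw] about the fixed x, y, z axes, in that order (R = Rz(yaw) Ry(pitch) Rx(roll)).
In Python, from workcell import get_obs, camera, get_calibration, job_done gives the robot as it stands.
- The arm moves only by the tool play_rows, never from a script. Its argument "commands" is text: rows parted by semicolons, each of 5 numbers parted by spaces: the opening, from 0 (shut) to 1 (fully open), then the shift along the world's x, y, z in mm, then the turn about the world's z in degrees. A call has 1 to 10 rows; each row is the pose to reach, as a shift and turn from the pose commanded when the call began; what a row does not reach only later rows make up. A row lasts 1/12 s, in which the tool goes at most 41.7 mm and 7.16 degrees, less where a joint would pass 70% of its speed; a pose out of reach is approached as far as the arm can. A call with a gripper value outside its range is refused whole. The fingers move at their own pace and stop on an object; "force" is the grip in N (left out, the last holds). Time passes only in rows, so rows that repeat a pose let the fingers close. It gives the time, the measured TCP pose, the force and the opening at its end, in the units of the state.
- get_obs(): the state, without advancing time (a new reading comes with each control period).
- camera(name): name is "side" or "top" or "wrist"; returns the picture (420x560x3 uint8, red, green, blue); there is no depth.
- get_calibration(name): a dict with "fx", "fy", "cx", "cy" (pixels), "eye" and "attitude" of the camera in the world; the wrist camera has in their place "mount" (4x4, takes a point from camera to tool coordinates, whose origin is the TCP and whose axes are the flange's). Camera axes: x right, y down, z forward; pixel columns grow to the right and rows downward; lengths in m; the calibration is good to about 2 mm. A picture is of the moment at which its call begins: read the wrist's pose just before it. get_calibration takes no time and is no camera call.
- job_done(): hands the job in, once; it reports no verdict.
The state is a dict: "time": time; "q": joint angles; "qd": joint speeds; "joint_efforts": joint torques, N m; "ee_pos": TCP position; "tcp_rot": TCP orientation; "wrist_force": force on the tool from outside, world axes, zero at the start; "torque": the same for the moment, N m; "opening": finger opening in m.
Only numpy, scipy, OpenCV 4.12 (cv2) and the standard library are available. Lean on these libraries where they do the work, as an engineer would, in place of code of your own. Each camera call takes 0.05 s, during which the arm holds its last target.

## Task

Swing the wooden guide bar of the sawing jig across the blank until it comes up against its stop inside the steel fork, then take the long locking pin out of the pin block and push it down through the upper ear, the bar's slotted eye and the lower ear until its collar sits flush on the upper ear. Do not force the pin: feel for the hole and never press it against the jig with more than about 25 N. Leave the pin standing in the fork, let go of.

Things in the scene. Friction and masses are not known exactly. Their poses are not given: they have to be found in the camera images.
- jig: Sawing jig, fixed: plywood base 200 x 340 x 18 mm with a pale blank (top 36 mm above the table), a hinged dark wooden guide bar and a plain steel fork of two ears: upper 60 to 72, lower 30 to 42 mm above the table, joined by a spine on the +x side, open to -x. Nothing at the fork rises above 72 mm. Origin: centre of the base's underside; y runs along the closed bar from fork to pivot, z up.
- pivot (a point): Top of the guide bar (58 mm above the table) on its upright hinge axis, at (0, +120) mm of the jig's x, y. The bar is 30 mm wide and 14 mm thick, its underside 44 mm above the table.
- bar (a joint): Guide bar's angle about the pivot, rad: 0 = closed, along the jig's -y, eye in line with the fork's holes; positive = open, swung to the jig's -x side (up to 1.0). The stop is at -0.010, with the eye 2.3 mm past the holes: the pin's tapered nose draws it back. Stiff hinge (friction 0.5 N m, about 4 N at the knob; 15 N there is felt at the stop); the bar stays where left.
- bar_knob (a point): Centre of the upright round wooden knob on the guide bar, 22 mm in diameter and 34 mm tall (58 to 92 mm above the table), 120 mm from the pivot axis. Used to swing the bar. z up.
- eye (a point): Centre of the bar's slotted eye, 230 mm from the pivot axis, half-way through the bar's thickness (51 mm above the table). A through slot 13.5 mm wide across the bar and 40 mm long along the bar.
- fork_mark (a point): Nominal place of the fork's holes, at the top face of the upper ear (72 mm above the table); axes as the jig's. The fork is bolted through slots: its true hole axis lies up to 12 mm to either side of this point along the jig's y (exact along x) and stays there. Round 13.5 mm holes, 1 mm chamfer. Ears 12 mm thick, 40 mm along y, from 18 mm on the -x to 34 mm on the +x side of the holes.
- pin_block: Wooden block 130 x 60 x 56 mm, fixed to the table; origin: centre of its underside, x along its length. Two upright 15 mm holes at x = -35 and +35 mm hold the locking pin and a bench stop, in either order.
- pin_grip (a point): Centre of the locking pin's round steel grip, 18 mm wide, 36 mm tall, pin z up. Below: collar 22 mm wide, 5 mm thick (underside 23 mm below this point), then a 12 mm shank 48 mm long, its last 8 mm tapering to 8 mm. 0.12 kg. Starts hanging upright by its collar in the pin block, a little loose. The bench stop beside it has a flat disc head 34 mm wide, 12 mm tall, instead.
- pin_collar (a point): Centre of the underside of the locking pin's collar, pin z up.
- pin_tip (a point): Tip of the locking pin's tapered nose, 48 mm below the collar's underside.
Mind the look-alikes: they are no part of the job. Leave any yellow look-alike of the part that bears pin_grip alone.

How it is judged:
By the outcome, as a careful person would: the job done as asked, in the order asked, and still so for the second after the job is handed in, with the robot touching nothing.
It also fails if it takes over 72 s, if anything falls off the work surface, if the arm or the gripper's body presses on something with over 40 N, if the wrist force passes 120 N, or if a joint passes its speed limit or range.

## Working session

There is one attempt and no reset: what is moved stays moved. The work goes in short steps, Python scripts to look and compute and a tool call to move; the robot and the scene stay as the last step left them, time stands still between calls to the robot, and variables do not carry over. Pictures are saved under pics/ and viewed, and the job is handed in when it is done.

Besides the shell and the picture viewer there is one more tool, called after ">>>" as name(argument=value, ...) on one line, values as JSON. play_rows: Moves the arm, as the interface text tells. Its arguments: {"type":"object","properties":{"commands":{"type":"string"},"force":{"type":"number"}},"required":["commands"]}

```bash
mkdir -p pics; ls
cat > h.py <<'E'
import numpy as np,cv2
from workcell import get_obs,camera,get_calibration,job_done
from scipy.spatial.transform import Rotation as R
def snap(n,f):
    im=camera(n); cv2.imwrite(f'pics/{f}.png',im[:,:,::-1]); return im
def camT(n,obs=None):
    c=get_calibration(n)
    if 'mount' in c:
        o=obs; T=np.eye(4);T[:3,:3]=R.from_euler('xyz',o['tcp_rot'],degrees=True).as_matrix();T[:3,3]=o['ee_pos']
        return c,T@np.array(c['mount'])
    T=np.eye(4);A=np.array(c['attitude'])
    T[:3,:3]=A if A.shape==(3,3) else R.from_euler('xyz',A,degrees=True).as_matrix()
    T[:3,3]=c['eye'];return c,T
def ray(n,u,v,z,obs=None):
    c,T=camT(n,obs); d=T[:3,:3]@np.array([(u-c['cx'])/c['fx'],(v-c['cy'])/c['fy'],1]);p=T[:3,3]
    return p+d*(z-p[2])/d[2]
def proj(n,P,obs=None):
    c,T=camT(n,obs); q=T[:3,:3].T@(np.array(P)-T[:3,3]); return np.array([q[0]/q[2]*c['fx']+c['cx'],q[1]/q[2]*c['fy']+c['cy']])
E
python3 - <<'E'
from h import *
o=get_obs();print(o)
for n in ['side','top','wrist']:
    print(n,get_calibration(n)); snap(n,n+'0')
E
```

```text
pics
{'time': 0.0, 'q': array([7.17341561e+01, 5.01328086e+00, 1.00339284e+01, 9.51000828e+01,
       1.53377782e-03, 9.00006625e+01]), 'qd': array([ 0.07260252, -0.05297293,  0.00308262, -0.0140373 , -0.12678407,
        0.01290094]), 'joint_efforts': array([-7.40297328e-04, -5.20385420e+01,  4.64806259e+01,  1.62998523e-02,
       -8.91265540e-05, -1.94978199e-06]), 'ee_pos': array([0.17229207, 0.52203331, 0.20465747]), 'tcp_rot': array([-1.79920565e+02, -1.53285780e-03,  1.61733491e+02]), 'wrist_force': array([-0.89484061, -0.10493395, -0.75419693]), 'torque': array([0.04342982, 0.01781538, 0.00528186]), 'opening': 0.0853775745985829}
side {'fx': 412.25709104067806, 'fy': 412.25709104067806, 'cx': 282.40457524663225, 'cy': 210.6480466117978, 'eye': array([ 0.3716294 , -0.5053131 ,  0.67816366]), 'attitude': array([-140.60387919,   -0.43711544,  -23.79184858])}
top {'fx': 512.8696882660843, 'fy': 512.8696882660843, 'cx': 279.1183084154679, 'cy': 213.77559350546355, 'eye': array([ 0.46891029, -0.04298997,  1.09556297]), 'attitude': array([-174.13958177,   -0.48109144,  -88.81368782])}
wrist {'fx': 303.9345807845096, 'fy': 303.9345807845096, 'cx': 276.73135157589456, 'cy': 217.58874030828798, 'mount': array([[ 8.36234441e-04, -9.65860891e-01, -2.59059915e-01,
         6.48666007e-02],
       [ 9.99999565e-01,  9.14721255e-04, -1.82426561e-04,
         1.66191991e-04],
       [ 4.13166291e-04, -2.59059650e-01,  9.65861236e-01,
        -1.68913185e-01],
       [ 0.00000000e+00,  0.00000000e+00,  0.00000000e+00,
         1.00000000e+00]])}
```

View pics/top0.png

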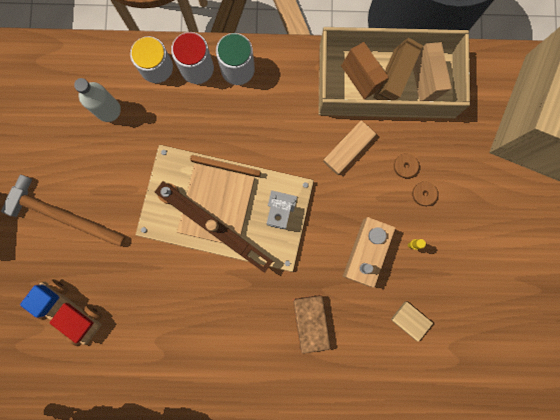

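View pics/side0.png

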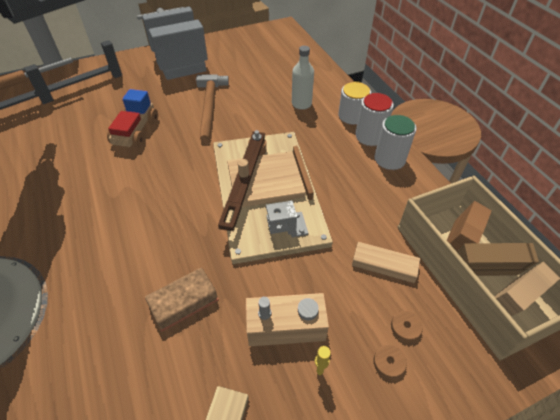

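View pics/wrist0.png

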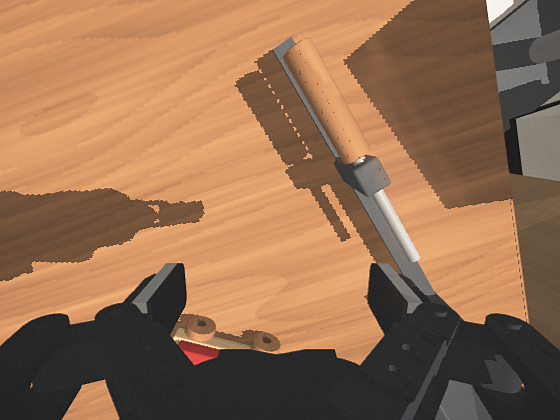

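Top view: jig at about (225,210), pivot bolt (166,190), knob (211,226), fork (281,210), pin block (371,253) with the pin grip (~368,268) and the bench stop disc (377,236). There is a yellow look-alike at (418,244). I'll enlarge this area.

Run:
```python
from h import *
a=cv2.imread('pics/top0.png');cv2.imwrite('pics/topc.png',cv2.resize(a[140:280,130:320],None,fx=4,fy=4,interpolation=cv2.INTER_CUBIC))
cv2.imwrite('pics/topd.png',cv2.resize(a[205:295,335:440],None,fx=6,fy=6,interpolation=cv2.INTER_CUBIC))
s=cv2.imread('pics/side0.png');cv2.imwrite('pics/sided.png',cv2.resize(s[285:385,235:345],None,fx=6,fy=6,interpolation=cv2.INTER_CUBIC))
```

```text
(no output)
```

View pics/topc.png

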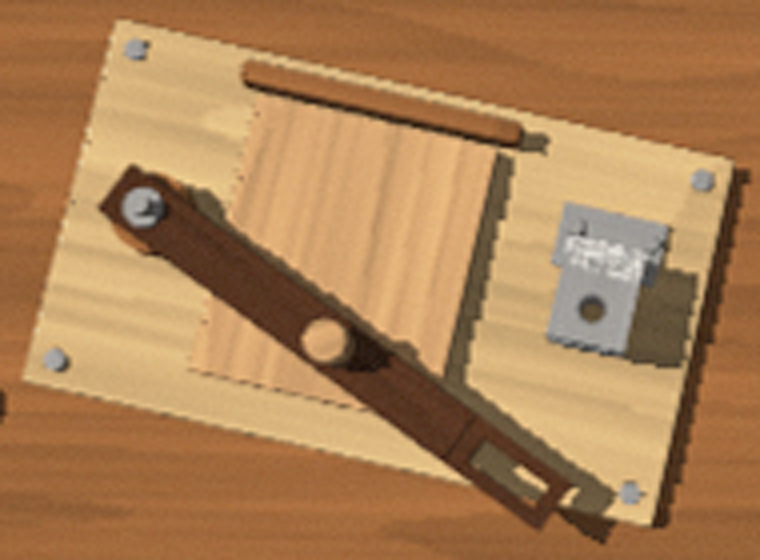

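View pics/topd.png

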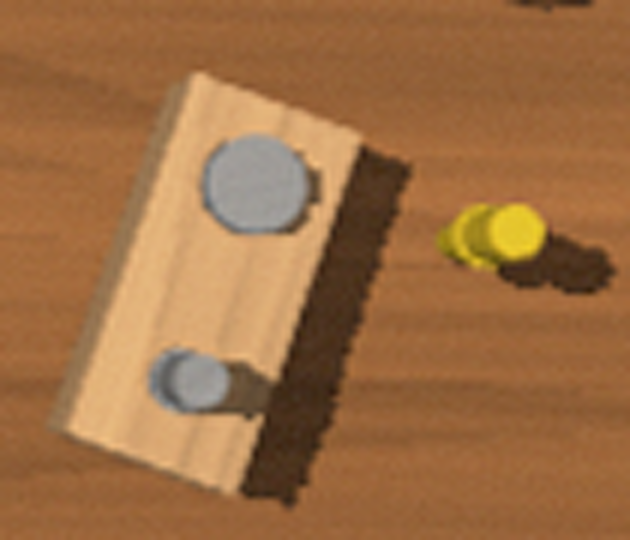

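View pics/sided.png

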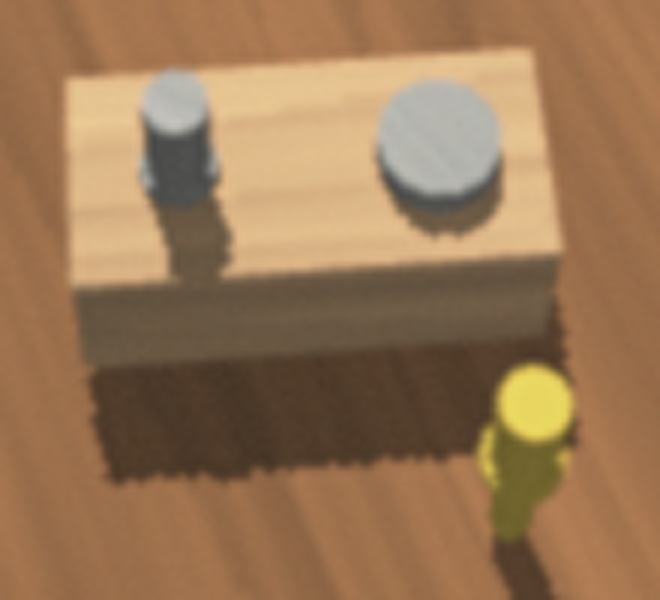

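The pin is the narrow grey grip with a collar at top (367.7,268.3). The wide grey disc at (377,236) is the bench stop, and the yellow thing at (418,244) stands loose on the table and is a look-alike. The fork hole is at about (278,217.5).

Run:
```python
from h import *
np.set_printoptions(precision=4,suppress=True)
f=lambda x,y,z:ray('top',130+(x-1.5)/4,140+(y-1.5)/4,z)
C=np.array([f(*p,.018) for p in [(118,20),(733,160),(652,526),(23,380)]])
print(C,C.mean(0)); print([np.linalg.norm(C[i]-C[i-1]) for i in range(4)])
yv=(C[0]+C[3]-C[1]-C[2])[:2];yv/=np.linalg.norm(yv);xv=np.array([yv[1],-yv[0]]);c=C.mean(0)[:2]
print('yaw jig',np.degrees(np.arctan2(xv[1],xv[0])))
for n,x,y,z in [('pivot',144,208,.060),('hole',592,310,.072),('knob',325,340,.092),('eye',510,470,.058)]:
    p=f(x,y,z);d=p[:2]-c;print(n,p,'jig',d@xv,d@yv)
print('fm',c-yv*.11, 'pivot model',c+yv*.12)
g=lambda x,y,z:ray('top',335+(x-2.5)/6,205+(y-2.5)/6,z)
gs=lambda x,y,z:ray('side',235+(x-2.5)/6,285+(y-2.5)/6,z)
print('pin top',g(196,380,.097),gs(176,103,.097)); print('stop',g(258,185,.068),gs(440,140,.068))
B=np.array([g(*p,.056) for p in [(195,72),(362,138),(232,494),(65,428)]]);print(B,B.mean(0),[np.linalg.norm(B[i]-B[i-1]) for i in range(4)])
# side of hole
print(proj('side',[*f(592,310,.072)]))
```

```text
[[ 0.7227  0.2098  0.018 ]
 [ 0.6543 -0.12    0.018 ]
 [ 0.4599 -0.0804  0.018 ]
 [ 0.5292  0.2509  0.018 ]] [0.5915 0.065  0.018 ]
[np.float64(0.1978284835774024), np.float64(0.3368438165602459), np.float64(0.1983560202453408), np.float64(0.3385340095673177)]
yaw jig -11.767896646267253
pivot [0.6157 0.1824 0.06  ] jig -0.0002683712565505414 0.11978947832118654
hole [ 0.5673 -0.0466  0.072 ] jig -0.0009332652945482787 -0.11419288889860217
knob [0.5478 0.0841 0.092 ] jig -0.04666651622679457 0.009687679235896774
eye [ 0.4868 -0.007   0.058 ] jig -0.08782485454374601 -0.09188553683388671
fm [ 0.5691 -0.0426] pivot model [0.616  0.1825]
pin top [ 0.4697 -0.2223  0.097 ] [ 0.4687 -0.2255  0.097 ]
stop [ 0.5351 -0.2481  0.068 ] [ 0.5341 -0.2498  0.068 ]
[[ 0.5739 -0.229   0.056 ]
 [ 0.5526 -0.2858  0.056 ]
 [ 0.432  -0.2419  0.056 ]
 [ 0.4528 -0.1857  0.056 ]] [ 0.5028 -0.2356  0.056 ] [np.float64(0.12858653952810778), np.float64(0.06066475750502543), np.float64(0.1283565367983161), np.float64(0.05992948745058696)]
[276.8172 210.2715]
```

Run:
```python
from h import *
s=cv2.imread('pics/side0.png');cv2.imwrite('pics/sidec.png',cv2.resize(s[125:265,205:335],None,fx=4,fy=4,interpolation=cv2.INTER_CUBIC))
```

```text
(no output)
```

View pics/sidec.png

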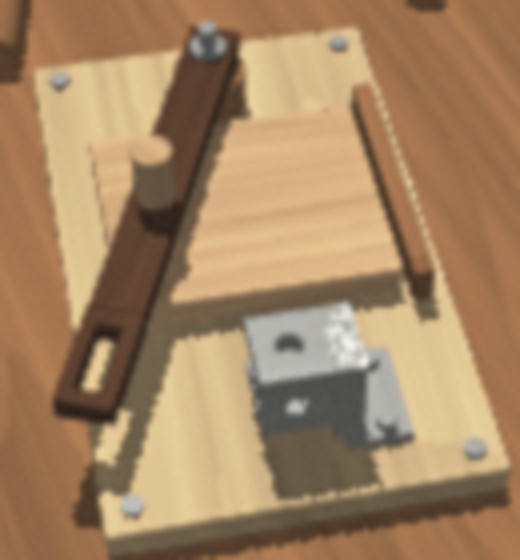

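Two views agree on the fork hole: the reprojected point is (276.8,210.3) and the seen one is (277.1,210.6). It sits about 4 mm from fork_mark along the jig's -y. Jig size, pivot and knob radius (119.6 mm) also check out, and the bar angle is about 0.40 rad. Next I move above the knob, with the jaws along the swing tangent.

>>> play_rows(commands="0.55 376 -438 0 -106;0.55 376 -438 0 -106;0.55 376 -438 0 -106;0.55 376 -438 0 -106;0.55 376 -438 0 -106;0.55 376 -438 0 -106;0.55 376 -438 0 -106;0.55 376 -438 0 -106;0.55 376 -438 0 -106;0.55 376 -438 0 -106", force=60)

```text
time: 0.98
ee_pos: [0.4446, 0.2042, 0.2054]
tcp_rot: [180.0, -0.0, 89.8]
wrist_force: [0.4, 1.3, -0.0]
opening: 0.0472
```

>>> play_rows(commands="0.55 104 -121 0 -35;0.55 104 -121 0 -35;0.55 104 -121 0 -35;0.55 104 -121 0 -35;0.55 104 -121 0 -35;0.55 104 -121 -40 -35;0.55 104 -121 -80 -35;0.55 104 -121 -80 -35")

```text
time: 1.65
ee_pos: [0.5434, 0.0841, 0.1164]
tcp_rot: [-179.4, 0.5, 55.1]
wrist_force: [0.0, 0.0, -1.8]
opening: 0.047
```

Run:
```python
from h import *
o=get_obs();print(o['ee_pos'],o['tcp_rot'],o['wrist_force'],o['opening'],o['q'])
snap('wrist','w1');snap('top','t1')
k=np.array([.5478,.0841,.092]);print(proj('wrist',k,o))
```

```text
[0.54341207 0.08409681 0.11644624] [-179.44917007    0.52516974   55.0782646 ] [ 0.03491185  0.0317721  -1.7531563 ] 0.047026100672148914 [8.79649185e+00 4.90485451e+00 1.58088566e-01 8.60142906e+01
 1.13734246e-03 1.33720744e+02]
[281.70681718 233.52919897]
```

View pics/w1.png

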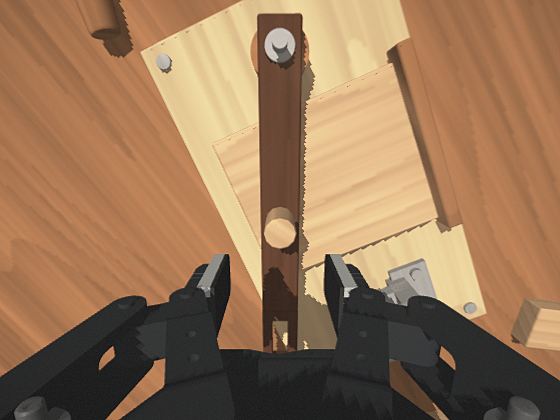

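The wrist view shows the knob top at (280,231), as predicted (282,233.5), centred between the jaws. Descending to straddle it.

>>> play_rows(commands="0.55 0 0 -20 0;0.55 0 0 -40 0;0.55 0 0 -55 0;0.55 0 0 -55 0;0.55 0 0 -55 0;0.55 0 0 -55 0")

```text
time: 2.25
ee_pos: [0.5492, 0.0855, 0.0735]
tcp_rot: [179.8, -0.1, 55.1]
wrist_force: [0.1, -0.7, -0.2]
opening: 0.0468
```

Run:
```python
from h import *
t=np.radians(-11.77);xv=np.array([np.cos(t),np.sin(t)]);yv=np.array([-xv[1],xv[0]])
pv=np.array([.616,.1825]);cur=np.array([.5492,.0855])
for a in [.4,.35,.3,.25,.2,.15,.1,.05,.02,0,-.01,-.02,-.03]:
    p=pv+.12*(-yv*np.cos(a)-xv*np.sin(a)); tg=xv*np.cos(a)-yv*np.sin(a)
    q=p+tg*.004
    print(a,np.round((q-cur)*1000,1),'turn',round(np.degrees(.4-a),1))
```

```text
0.4 [ 1.8 -3.9] turn 0.0
0.35 [ 6.9 -7.1] turn 2.9
0.3 [12.2 -9.9] turn 5.7
0.25 [ 17.6 -12.5] turn 8.6
0.2 [ 23.1 -14.8] turn 11.5
0.15 [ 28.8 -16.9] turn 14.3
0.1 [ 34.5 -18.6] turn 17.2
0.05 [ 40.4 -20.1] turn 20.1
0.02 [ 43.9 -20.9] turn 21.8
0 [ 46.2 -21.3] turn 22.9
-0.01 [ 47.4 -21.5] turn 23.5
-0.02 [ 48.6 -21.7] turn 24.1
-0.03 [ 49.8 -21.9] turn 24.6
```

>>> play_rows(commands="0.36 0 0 -6 0;0.36 0 0 -6 0;0.36 2 -4 -6 0;0.36 7 -7 -6 3;0.36 12 -10 -6 6;0.36 18 -13 -6 9;0.36 23 -15 -6 11.5;0.36 29 -17 -6 14;0.36 34.5 -18.5 -6 17;0.36 34.5 -18.5 -6 17")

```text
time: 3.08
ee_pos: [0.5826, 0.0664, 0.0645]
tcp_rot: [-180.0, -0.0, 72.2]
wrist_force: [-0.7, 0.9, 1.5]
opening: 0.0308
```

Run:
```python
from h import *
o=get_obs();print(o['ee_pos'],o['tcp_rot'],o['wrist_force'],o['opening'])
snap('wrist','w2')
```

```text
[0.58259109 0.06641319 0.06446085] [-1.79962347e+02 -6.69642049e-03  7.22414442e+01] [-0.73486963  0.9202863   1.45358593] 0.03084820809859843
```

View pics/w2.png

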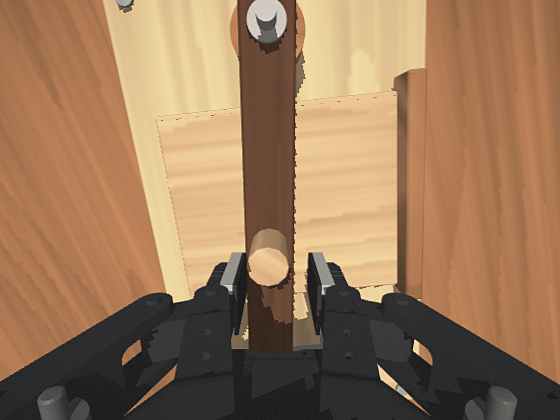

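The knob top at (268,266) rests against the trailing (left) pad and the bar follows. I continue slowly, feeling for the stop.

>>> play_rows(commands="0.36 3 -0.7 0 2;0.36 6 -1.5 0 3;0.36 8 -1.9 0 4;0.36 9.5 -2.2 0 5;0.36 11 -2.5 0 6;0.36 11 -2.5 0 6")

```text
time: 3.63
ee_pos: [0.5934, 0.0641, 0.0644]
tcp_rot: [180.0, -0.0, 78.2]
wrist_force: [-3.3, 2.0, 1.1]
opening: 0.0307
```

>>> play_rows(commands="0.36 0.5 -0.1 0 0;0.36 1 -0.2 0 0;0.36 1 -0.2 0 0")

```text
time: 3.88
ee_pos: [0.5943, 0.0639, 0.0644]
tcp_rot: [-180.0, 0.0, 78.1]
wrist_force: [-3.8, 1.4, 2.2]
opening: 0.0306
```

>>> play_rows(commands="0.36 0.5 -0.1 0 0;0.36 1 -0.2 0 0;0.36 1 -0.2 0 0")

```text
time: 4.13
ee_pos: [0.5953, 0.0636, 0.0644]
tcp_rot: [180.0, 0.0, 78.1]
wrist_force: [-4.5, 0.5, 1.5]
opening: 0.0311
```

>>> play_rows(commands="0.36 0.5 -0.1 0 0;0.36 1 -0.2 0 0;0.36 1 -0.2 0 0")

```text
time: 4.38
ee_pos: [0.5958, 0.0635, 0.0643]
tcp_rot: [-179.9, 0.0, 78.1]
wrist_force: [-5.9, 0.6, 1.9]
opening: 0.0305
```

>>> play_rows(commands="0.36 0.5 -0.1 0 0;0.36 1 -0.2 0 0;0.36 1 -0.2 0 0")

```text
time: 4.63
ee_pos: [0.596, 0.0635, 0.0642]
tcp_rot: [-179.9, 0.0, 78.1]
wrist_force: [-10.2, 1.6, 4.0]
opening: 0.0308
```

>>> play_rows(commands="0.36 0.5 -0.1 0 0;0.36 1 -0.2 0 0;0.36 1 -0.2 0 0")

```text
time: 4.88
ee_pos: [0.5962, 0.0634, 0.0641]
tcp_rot: [-179.8, 0.0, 78.1]
wrist_force: [-14.1, 2.3, 5.4]
opening: 0.0304
```

>>> play_rows(commands="0.36 0.5 -0.1 0 0;0.36 0.8 -0.2 0 0;0.36 0.8 -0.2 0 0;0.36 0.8 -0.2 0 0")

```text
time: 5.22
ee_pos: [0.5964, 0.0634, 0.0641]
tcp_rot: [-179.7, 0.0, 78.1]
wrist_force: [-16.9, 2.1, 7.4]
opening: 0.0309
```

>>> play_rows(commands="0.36 -4 1 0 0;0.36 -8 2 0 0;0.5 -8 2 0 0;0.5 -8 2 0 0;0.5 -8 2 40 0;0.5 -8 2 80 0;0.5 -8 2 100 0")

```text
time: 5.8
ee_pos: [0.5923, 0.0649, 0.169]
tcp_rot: [179.7, -0.1, 78.1]
wrist_force: [-0.1, 0.8, 0.4]
opening: 0.0429
```

Run:
```python
from h import *
o=get_obs();print(o['ee_pos'],o['tcp_rot'],o['wrist_force'],o['opening'],o['q'])
snap('wrist','w3');t=snap('top','t3')
cv2.imwrite('pics/t3c.png',cv2.resize(t[140:280,130:320,::-1],None,fx=4,fy=4,interpolation=cv2.INTER_CUBIC))
```

```text
[0.59229221 0.06491289 0.1689868 ] [ 1.79726810e+02 -8.04133085e-02  7.81059630e+01] [-0.14571636  0.79755803  0.36348928] 0.04285999275351361 [ 6.25897156e+00  1.04270804e+01  1.20765662e+01  9.13648401e+01
 -8.70343270e-03  1.08153179e+02]
```

View pics/t3c.png

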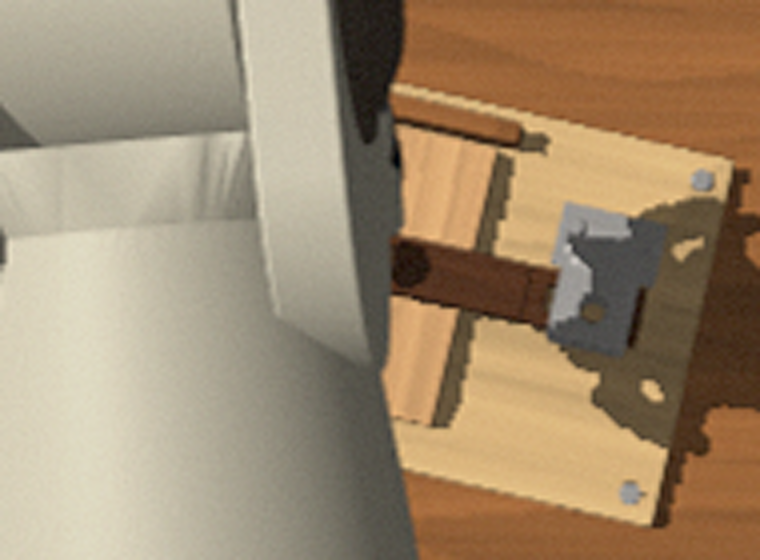

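View pics/w3.png

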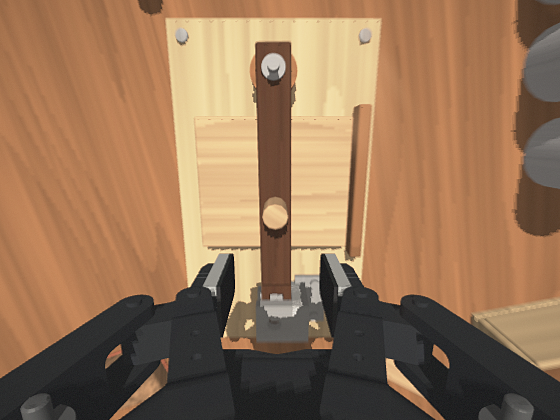

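The bar is against its stop. The force rose from about 4 N to 17 N with no further travel, the knob stopped at the expected place, and the top view shows the bar inside the fork. Now above the pin.

>>> play_rows(commands="1 -123 -289 0 70;1 -123 -289 0 70;1 -123 -289 0 70;1 -123 -289 0 70;1 -123 -289 0 70;1 -123 -289 0 70;1 -123 -289 0 70;1 -123 -289 0 70;1 -123 -289 0 70;1 -123 -289 0 70", force=100)

```text
time: 6.73
ee_pos: [0.467, -0.2266, 0.1637]
tcp_rot: [-180.0, -0.0, 145.4]
wrist_force: [0.1, 1.0, 0.7]
opening: 0.0851
```

>>> play_rows(commands="1 0 0 0 6;1 0 0 0 11;1 0 0 0 11;1 0 0 0 11")

```text
time: 7.07
ee_pos: [0.4681, -0.2242, 0.1638]
tcp_rot: [-180.0, -0.0, 156.1]
wrist_force: [0.4, 0.4, 0.1]
opening: 0.0858
```

Run:
```python
from h import *
o=get_obs();print(o['ee_pos'],o['tcp_rot'],o['wrist_force'],o['opening'],o['q'])
snap('wrist','w4');snap('top','t4');snap('side','s4')
print(proj('wrist',[.4692,-.224,.097],o))
```

```text
[ 0.46809814 -0.22421384  0.16382309] [-1.79993298e+02 -2.11259585e-02  1.56127111e+02] [0.4407327  0.35697489 0.13884737] 0.0857721499568303 [-2.55895147e+01  8.12988399e-02  3.93181781e-01  9.03327987e+01
 -7.33174702e-03 -1.71662593e+00]
[277.31962102 220.69943715]
```

View pics/w4.png

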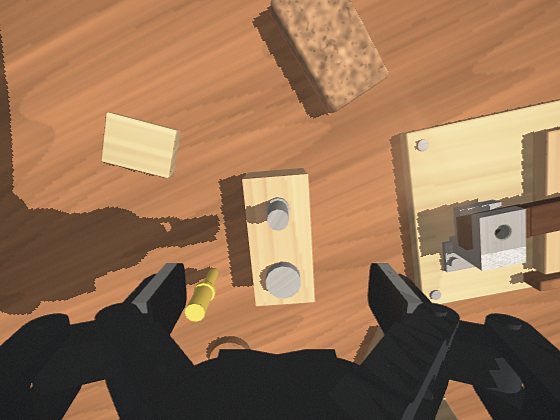

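View pics/t4.png

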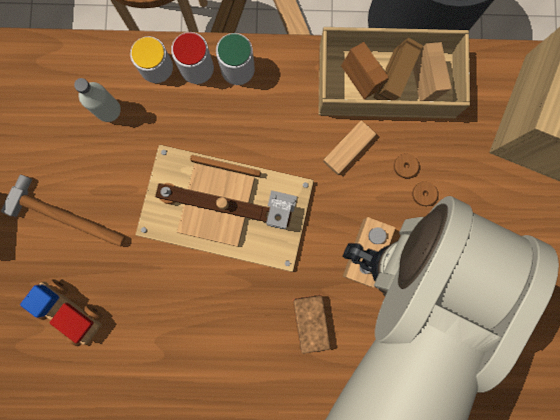

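The wrist view shows the pin at (278,221), as predicted, with grip and collar; the bench stop disc is at (283,279). The yellow look-alike at (200,305) is clear of the fingers. The top view confirms the bar is closed in the fork. Descending to grasp.

>>> play_rows(commands="1 1 0 -35 0;1 1 0 -70 0;1 1 0 -90 0;1 1 0 -97 0;1 1 0 -97 0;1 1 0 -97 0;1 1 0 -97 0")

```text
time: 7.8
ee_pos: [0.47, -0.2245, 0.0693]
tcp_rot: [-180.0, 0.1, 156.3]
wrist_force: [1.1, 0.7, 0.7]
opening: 0.0857
```

>>> play_rows(commands="0 0 0 0 0;0 0 0 0 0;0 0 0 0 0;0 0 0 0 0;0 0 0 0 0;0 0 0 0 0;0 0 0 0 0;0 0 0 0 0")

```text
time: 8.47
ee_pos: [0.4693, -0.2241, 0.0679]
tcp_rot: [180.0, 0.0, 156.3]
wrist_force: [-0.6, 2.0, 6.6]
opening: 0.0103
```

Run:
```python
from h import *
o=get_obs();print(o['ee_pos'],o['tcp_rot'],o['wrist_force'],o['opening'])
s=snap('side','s5');cv2.imwrite('pics/s5c.png',cv2.resize(s[250:385,205:345,::-1],None,fx=4,fy=4,interpolation=cv2.INTER_CUBIC))
# hole from w4
o4=dict(ee_pos=[ 0.46809814,-0.22421384,0.16382309],tcp_rot=[-179.993298,-.02112596,156.127111])
print('hole w4',ray('wrist',503,232,.072,o4))
```

```text
[ 0.46931279 -0.22408738  0.06792475] [1.79991794e+02 4.20021903e-02 1.56300186e+02] [-0.59645563  2.01948454  6.57443201] 0.010277138778069147
hole w4 [ 0.56720365 -0.04536945  0.072     ]
```

View pics/s5c.png

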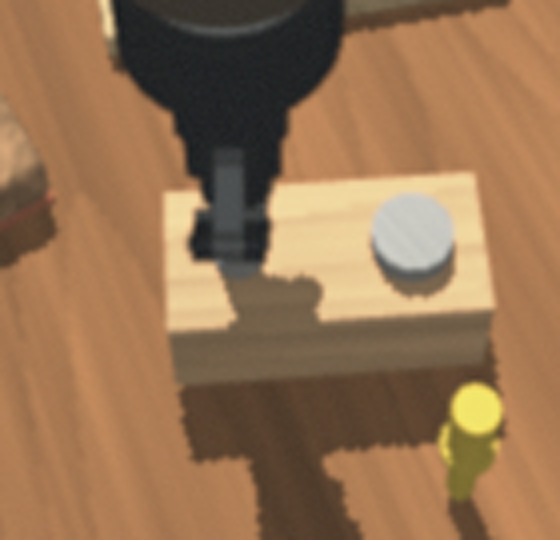

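Opening is 10 mm, but the grip is 18 mm wide. Before lifting I check whether the fingers have settled and where the pin is.

>>> play_rows(commands="0 0 0 0 0;0 0 0 0 0")

```text
time: 8.68
ee_pos: [0.4693, -0.2241, 0.0679]
tcp_rot: [180.0, 0.0, 156.3]
wrist_force: [-0.4, 0.4, 5.6]
opening: 0.0102
```

Run:
```python
from h import *
o=get_obs();print(o['ee_pos'],o['wrist_force'],o['torque'],o['opening'])
w=snap('wrist','w6');t=snap('top','t6')
cv2.imwrite('pics/w6c.png',cv2.resize(w[150:400,170:390,::-1],None,fx=2.4,fy=2.4,interpolation=cv2.INTER_CUBIC))
print(proj('wrist',[.4692,-.224,.097],o))
```

```text
[ 0.46930251 -0.2240868   0.06793795] [-0.39351083  0.43706755  5.60636599] [0.26132421 0.14342575 0.01413935] 0.010201958661816996
[276.40048902 270.28697319]
```

View pics/w6c.png

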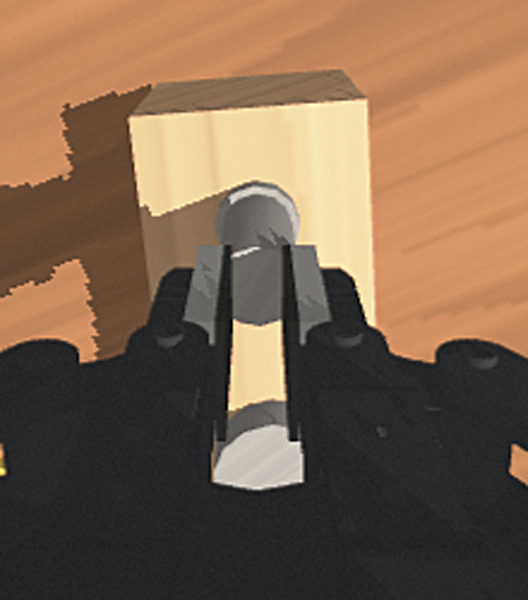

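The pin grip sits between the pads, with its top face at about (277,272) against a prediction of (276,270). The low reading is probably finger flex at 100 N. I lift a little and look.

>>> play_rows(commands="0 0 0 10 0;0 0 0 30 0;0 0 0 60 0;0 0 0 90 0;0 0 0 100 0;0 0 0 100 0")

```text
time: 9.28
ee_pos: [0.4702, -0.2246, 0.1704]
tcp_rot: [-180.0, 0.3, 156.3]
wrist_force: [0.5, 0.1, -1.8]
opening: 0.0107
```

Run:
```python
from h import *
o=get_obs();print(o['ee_pos'],o['wrist_force'],o['torque'],o['opening'])
w=snap('wrist','w7');s=snap('side','s7')
cv2.imwrite('pics/w7c.png',cv2.resize(w[150:400,170:390,::-1],None,fx=2.4,fy=2.4,interpolation=cv2.INTER_CUBIC))
cv2.imwrite('pics/s7c.png',cv2.resize(s[220:370,205:345,::-1],None,fx=4,fy=4,interpolation=cv2.INTER_CUBIC))
```

```text
[ 0.47018647 -0.22463921  0.17043969] [ 0.51842999  0.06712209 -1.81204971] [-0.01745535 -0.03324221  0.0035689 ] 0.010720884940382048
```

View pics/w7c.png

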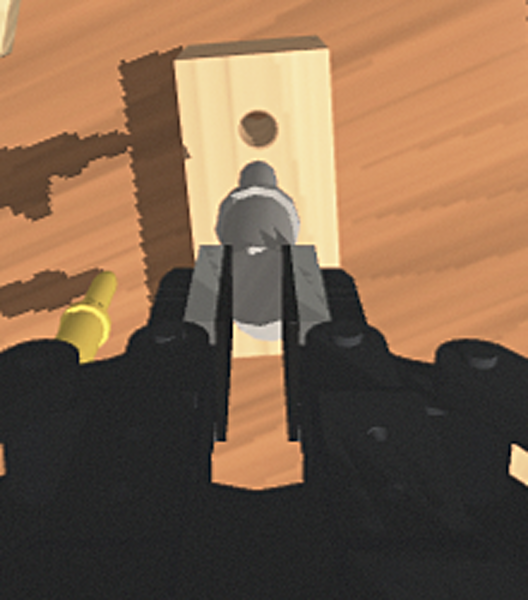

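View pics/s7c.png

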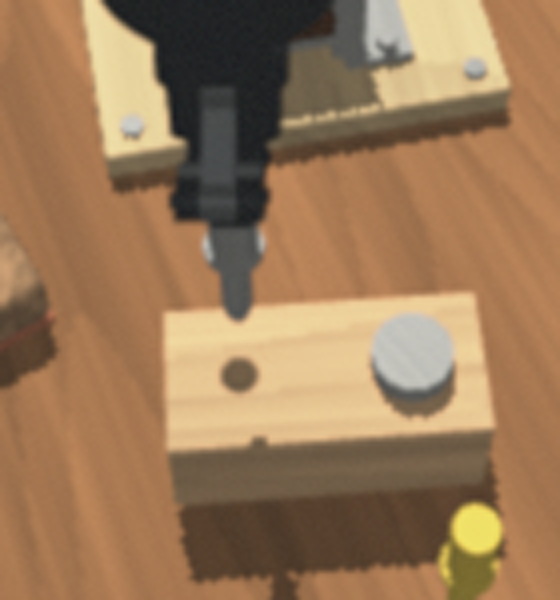

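The pin is held and hangs straight, and its block hole is empty. I measure where collar and tip lie relative to the TCP.

Run:
```python
from h import *
o=get_obs();e=o['ee_pos'];print(e,o['tcp_rot'])
for n in ('wrist','side'):
  im=cv2.imread('pics/'+('w7' if n=='wrist' else 's7')+'.png')
  for dz in (-.0119+.005,-.0119,-.0519,-.0599):
    p=proj(n,e+[0,0,dz],o)
    print(n,dz,p, ((p-[170,150])*2.4 if n=='wrist' else (p-[205,220])*4))
  # per-mm at tip
  p0=proj(n,e+[0,0,-.0599],o)
  print([proj(n,e+np.array(d)+[0,0,-.0599],o)-p0 for d in ([.005,0,0],[0,.005,0])])
w=cv2.imread('pics/w7.png')[205:290,245:310];cv2.imwrite('pics/w7z.png',cv2.resize(w,None,fx=8,fy=8,interpolation=cv2.INTER_CUBIC))
w=cv2.imread('pics/s7.png')[265:305,245:280];cv2.imwrite('pics/s7z.png',cv2.resize(w,None,fx=14,fy=14,interpolation=cv2.INTER_CUBIC))
```

```text
[ 0.46899492 -0.22405125  0.16659744] [-1.79999075e+02 -3.66261877e-02  1.56295126e+02]
wrist -0.006900000000000001 [276.41522332 245.47164012] [255.39653598 229.13193628]
wrist -0.0119 [276.42605062 242.71650619] [255.42252148 222.51961485]
wrist -0.0519 [276.4963044  224.83959604] [255.59113056 179.61503049]
wrist -0.0599 [276.50761563 221.96132021] [255.61827751 172.7071685 ]
[array([2.55245742, 5.60471242]), array([ 5.86534573, -2.47221004])]
side -0.006900000000000001 [262.56879424 280.45533239] [230.27517697 241.82132958]
side -0.0119 [262.67158115 282.20766323] [230.6863246  248.83065294]
side -0.0519 [263.4480187  295.44451869] [233.79207481 301.77807477]
side -0.0599 [263.59415949 297.93595473] [234.37663796 311.74381894]
[array([ 3.02779032, -1.18467484]), array([-1.2284348 , -2.70934781])]
```

View pics/w7z.png

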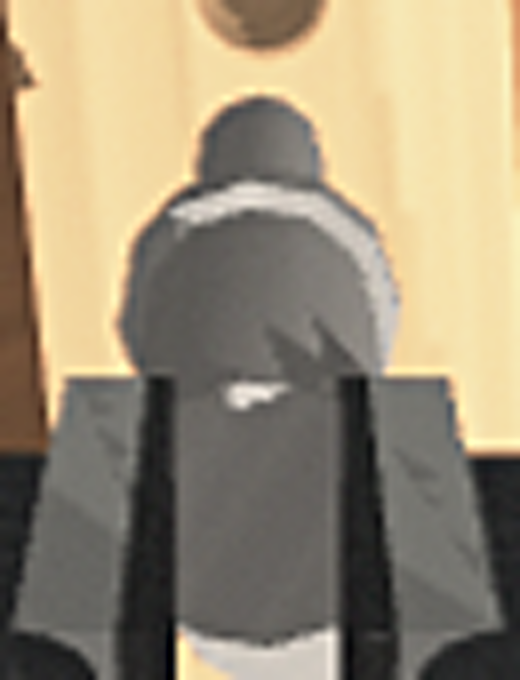

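View pics/s7z.png

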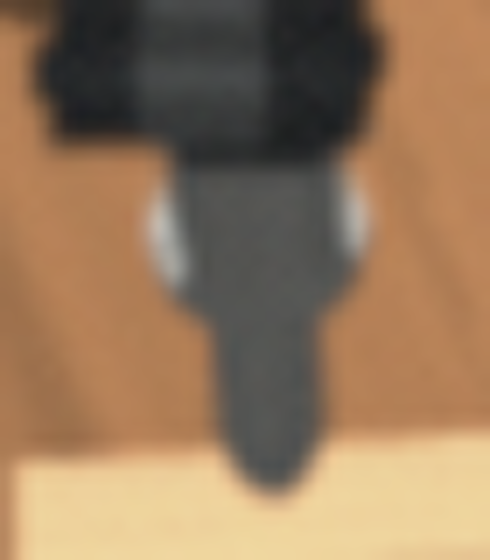

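Tip and collar lie on the TCP axis within about 1 mm: wrist shank column 277.6 against a predicted 276.5, and the tip edge row matches. Moving above the fork with the jaws along the jig's x.

>>> play_rows(commands="0 98 178 0 -71;0 98 178 0 -71;0 98 178 0 -71;0 98 178 0 -71;0 98 178 0 -71;0 98 178 0 -71;0 98 178 0 -71;0 98 178 0 -71;0 98 178 0 -71;0 98 178 0 -71")

```text
time: 10.22
ee_pos: [0.5663, -0.0458, 0.1648]
tcp_rot: [-179.8, -0.0, 87.4]
wrist_force: [-0.5, -0.4, -0.8]
opening: 0.0103
```

>>> play_rows(commands="0 0 0 0 -7;0 0 0 -8 -7;0 0 0 -8 -7;0 0 0 -8 -7;0 0 0 -8 -7;0 0 0 -8 -7")

```text
time: 10.72
ee_pos: [0.567, -0.0461, 0.1592]
tcp_rot: [-180.0, 0.0, 80.8]
wrist_force: [0.5, 0.3, -2.0]
opening: 0.0103
```

Run:
```python
from h import *
o=get_obs();e=o['ee_pos'];print(e,o['tcp_rot'],o['wrist_force'],o['opening'])
w=snap('wrist','w8');s=snap('side','s8')
cv2.imwrite('pics/w8z.png',cv2.resize(w[180:300,225:335,::-1],None,fx=5,fy=5,interpolation=cv2.INTER_CUBIC))
cv2.imwrite('pics/s8z.png',cv2.resize(s[150:240,235:325,::-1],None,fx=6,fy=6,interpolation=cv2.INTER_CUBIC))
for n,off,k in (('wrist',[225,180],5),('side',[235,150],6)):
  for nm,P in (('tip',e+[0,0,-.0599]),('collar',e+[0,0,-.0119]),('hole',[.5672,-.0462,.072]),('below tip',[e[0],e[1],.072])):
    p=proj(n,P,o);print(n,nm,p,(p-off)*k)
```

```text
[ 0.56699339 -0.04606434  0.15917998] [-1.79982200e+02  3.99723799e-04  8.08084738e+01] [ 0.52648182  0.30703739 -2.02903375] 0.010294931566351025
wrist tip [276.00498578 222.54188022] [255.02492891 212.70940109]
wrist collar [275.85467939 243.45572786] [254.27339696 317.27863932]
wrist hole [276.32633304 214.03885325] [256.63166521 170.19426624]
wrist below tip [276.06690605 213.92620507] [255.33453025 169.63102533]
side tip [276.51084806 200.78516167] [249.06508838 304.71097004]
side collar [276.41779169 183.00531426] [248.50675012 198.03188556]
side hole [276.68764317 210.15846083] [250.12585901 360.95076496]
side below tip [276.55981636 210.14130561] [249.35889816 360.84783368]
```

View pics/w8z.png

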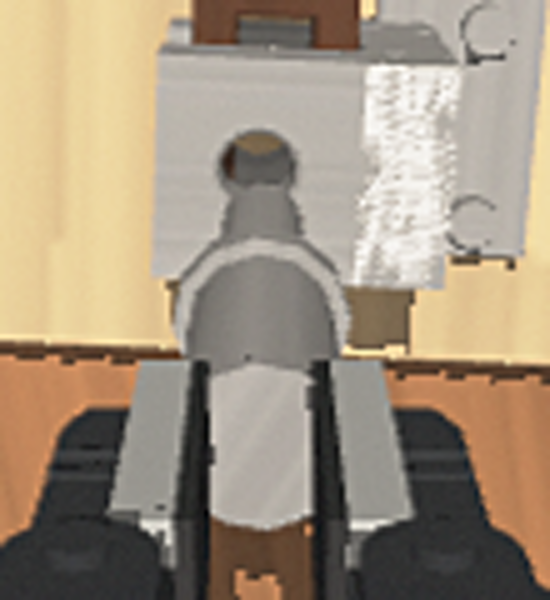

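View pics/s8z.png

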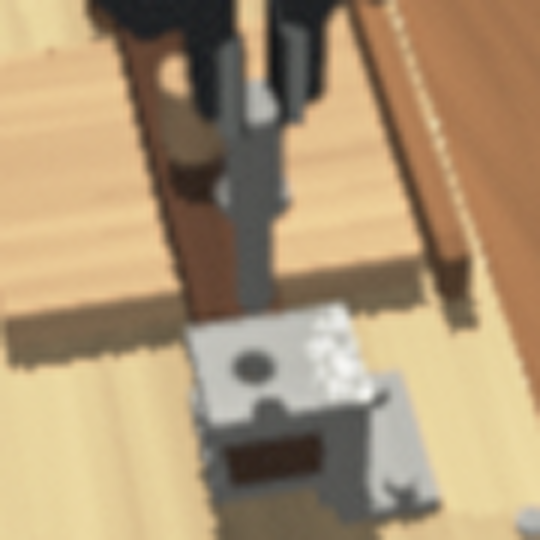

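The wrist view shows the hole at crop (257,165) and the pin axis at column 262, so the hole lies about 0.8 mm to jig -x of the pin. The side view agrees (about 0.3–0.9 mm), and along y they match. I shift by -0.7 mm and go down gently, feeling the force.

>>> play_rows(commands="0 -0.7 0.1 -5 -2;0 -0.7 0.1 -12 -2;0 -0.7 0.1 -18 -2;0 -0.7 0.1 -21 -2;0 -0.7 0.1 -23 -2;0 -0.7 0.1 -23 -2;0 -0.7 0.1 -23 -2")

```text
time: 11.4
ee_pos: [0.5664, -0.046, 0.1364]
tcp_rot: [-180.0, 0.0, 78.7]
wrist_force: [0.4, 0.6, -1.7]
opening: 0.0097
```

>>> play_rows(commands="0 0 0 -1 0;0 0 0 -2 0;0 0 0 -3 0;0 0 0 -4 0;0 0 0 -4 0")

```text
time: 11.82
ee_pos: [0.5663, -0.046, 0.1321]
tcp_rot: [-180.0, 0.0, 78.7]
wrist_force: [-0.5, -0.3, -1.6]
opening: 0.0102
```

>>> play_rows(commands="0 0 0 -1 0;0 0 0 -2 0;0 0 0 -3 0;0 0 0 -3 0")

```text
time: 12.15
ee_pos: [0.5663, -0.046, 0.1291]
tcp_rot: [-180.0, 0.0, 78.7]
wrist_force: [0.6, 0.4, -0.4]
opening: 0.0103
```

The tip should now be about 3 mm inside the upper ear, with no force. I continue in small steps.

>>> play_rows(commands="0 0 0 -1 0;0 0 0 -2 0;0 0 0 -3 0;0 0 0 -3 0")

```text
time: 12.48
ee_pos: [0.5663, -0.0459, 0.1261]
tcp_rot: [-180.0, 0.0, 78.7]
wrist_force: [-0.2, 0.1, -1.4]
opening: 0.0102
```

>>> play_rows(commands="0 0 0 -1 0;0 0 0 -2 0;0 0 0 -3 0;0 0 0 -3 0")

```text
time: 12.82
ee_pos: [0.5663, -0.046, 0.1231]
tcp_rot: [-180.0, 0.0, 78.7]
wrist_force: [0.3, -0.8, -2.0]
opening: 0.0101
```

>>> play_rows(commands="0 0 0 -1 0;0 0 0 -2 0;0 0 0 -3 0;0 0 0 -3 0")

```text
time: 13.15
ee_pos: [0.5663, -0.046, 0.1201]
tcp_rot: [-180.0, 0.0, 78.7]
wrist_force: [1.0, -0.3, -1.1]
opening: 0.0103
```

The shank is in the upper ear without contact force. Next comes the eye, where the nose should draw the bar back.

>>> play_rows(commands="0 0 0 -1 0;0 0 0 -2 0;0 0 0 -3 0;0 0 0 -3 0")

```text
time: 13.48
ee_pos: [0.5663, -0.046, 0.1171]
tcp_rot: [-180.0, 0.0, 78.7]
wrist_force: [-0.5, -0.4, -2.7]
opening: 0.0104
```

>>> play_rows(commands="0 0 0 -1 0;0 0 0 -2 0;0 0 0 -2 0")

```text
time: 13.73
ee_pos: [0.5664, -0.046, 0.1152]
tcp_rot: [-180.0, 0.0, 78.7]
wrist_force: [-0.5, 0.4, -2.2]
opening: 0.0099
```

>>> play_rows(commands="0 0 0 -1 0;0 0 0 -2 0;0 0 0 -2 0")

```text
time: 13.98
ee_pos: [0.5665, -0.046, 0.1133]
tcp_rot: [180.0, 0.0, 78.7]
wrist_force: [0.8, -0.9, -0.6]
opening: 0.0104
```

>>> play_rows(commands="0 0 0 -1 0;0 0 0 -2 0;0 0 0 -2 0")

```text
time: 14.23
ee_pos: [0.5665, -0.046, 0.1114]
tcp_rot: [180.0, -0.0, 78.7]
wrist_force: [1.4, -1.0, 0.9]
opening: 0.0103
```

>>> play_rows(commands="0 0 0 -1 0;0 0 0 -2 0;0 0 0 -2 0")

```text
time: 14.48
ee_pos: [0.5664, -0.046, 0.1092]
tcp_rot: [180.0, 0.0, 78.7]
wrist_force: [1.4, -0.4, -0.2]
opening: 0.0101
```

>>> play_rows(commands="0 0 0 -1 0;0 0 0 -2 0;0 0 0 -2 0")

```text
time: 14.73
ee_pos: [0.5663, -0.046, 0.1071]
tcp_rot: [-180.0, 0.0, 78.7]
wrist_force: [0.9, -0.0, -1.3]
opening: 0.0103
```

>>> play_rows(commands="0 0 0 -1 0;0 0 0 -2 0;0 0 0 -3 0;0 0 0 -3 0")

```text
time: 15.07
ee_pos: [0.5663, -0.046, 0.1041]
tcp_rot: [-180.0, 0.0, 78.7]
wrist_force: [0.9, -0.8, -1.0]
opening: 0.0096
```

>>> play_rows(commands="0 0 0 -1 0;0 0 0 -2 0;0 0 0 -2 0")

```text
time: 15.32
ee_pos: [0.5663, -0.046, 0.1021]
tcp_rot: [-180.0, 0.0, 78.7]
wrist_force: [2.1, -0.8, -1.3]
opening: 0.0102
```

>>> play_rows(commands="0 0 0 -1 0;0 0 0 -2 0;0 0 0 -2 0")

```text
time: 15.57
ee_pos: [0.5664, -0.046, 0.1002]
tcp_rot: [-180.0, 0.0, 78.7]
wrist_force: [2.6, -0.7, -1.3]
opening: 0.0108
```

>>> play_rows(commands="0 0 0 -1 0;0 0 0 -2 0;0 0 0 -2 0")

```text
time: 15.82
ee_pos: [0.5664, -0.046, 0.0982]
tcp_rot: [-180.0, 0.0, 78.7]
wrist_force: [0.1, -0.8, -0.3]
opening: 0.0102
```

>>> play_rows(commands="0 0 0 -1 0;0 0 0 -2 0;0 0 0 -3 0;0 0 0 -3 0")

```text
time: 16.15
ee_pos: [0.5664, -0.046, 0.0951]
tcp_rot: [-180.0, 0.0, 78.7]
wrist_force: [1.4, -1.0, -2.1]
opening: 0.0101
```

>>> play_rows(commands="0 0 0 -1 0;0 0 0 -2 0;0 0 0 -3 0;0 0 0 -3 0")

```text
time: 16.48
ee_pos: [0.5663, -0.046, 0.0921]
tcp_rot: [-180.0, -0.0, 78.7]
wrist_force: [1.4, 0.7, -0.4]
opening: 0.0103
```

>>> play_rows(commands="0 0 0 -1 0;0 0 0 -2 0;0 0 0 -3 0;0 0 0 -3 0")

```text
time: 16.82
ee_pos: [0.5663, -0.046, 0.0891]
tcp_rot: [-180.0, 0.0, 78.7]
wrist_force: [1.2, -0.7, -0.1]
opening: 0.0097
```

>>> play_rows(commands="0 0 0 -1 0;0 0 0 -2 0;0 0 0 -2 0;0 0 0 -2 0")

```text
time: 17.15
ee_pos: [0.5663, -0.046, 0.0872]
tcp_rot: [-180.0, 0.0, 78.7]
wrist_force: [1.2, -1.0, -1.5]
opening: 0.0104
```

>>> play_rows(commands="0 0 0 -0.5 0;0 0 0 -1 0;0 0 0 -1.5 0;0 0 0 -2 0;0 0 0 -2 0")

```text
time: 17.57
ee_pos: [0.5664, -0.046, 0.0853]
tcp_rot: [-180.0, -0.0, 78.7]
wrist_force: [-0.1, -0.4, -0.3]
opening: 0.0102
```

>>> play_rows(commands="0 0 0 -0.5 0;0 0 0 -1 0;0 0 0 -1 0")

```text
time: 17.82
ee_pos: [0.5663, -0.046, 0.0843]
tcp_rot: [-180.0, 0.0, 78.7]
wrist_force: [-0.7, -0.1, -0.2]
opening: 0.0102
```

>>> play_rows(commands="0 0 0 -0.5 0;0 0 0 -0.5 0;0 0 0 -0.5 0")

```text
time: 18.07
ee_pos: [0.5665, -0.046, 0.0841]
tcp_rot: [180.0, -0.0, 78.7]
wrist_force: [0.1, 0.1, 3.6]
opening: 0.0103
```

Seating contact came at TCP z 0.0841, against 0.0839 expected. One more small nudge, then a look.

>>> play_rows(commands="0 0 0 -0.4 0;0 0 0 -0.4 0;0 0 0 -0.4 0")

```text
time: 18.32
ee_pos: [0.5666, -0.046, 0.084]
tcp_rot: [180.0, 0.0, 78.7]
wrist_force: [-0.6, -1.5, 5.7]
opening: 0.0101
```

Run:
```python
from h import *
o=get_obs();print(o['ee_pos'],o['wrist_force'],o['opening'])
s=snap('side','s9');cv2.imwrite('pics/s9z.png',cv2.resize(s[150:250,235:335,::-1],None,fx=6,fy=6,interpolation=cv2.INTER_CUBIC))
```

```text
[ 0.5665583  -0.04604583  0.08403842] [-0.58148129 -1.54157231  5.6780053 ] 0.010101947759406722
```

View pics/s9z.png

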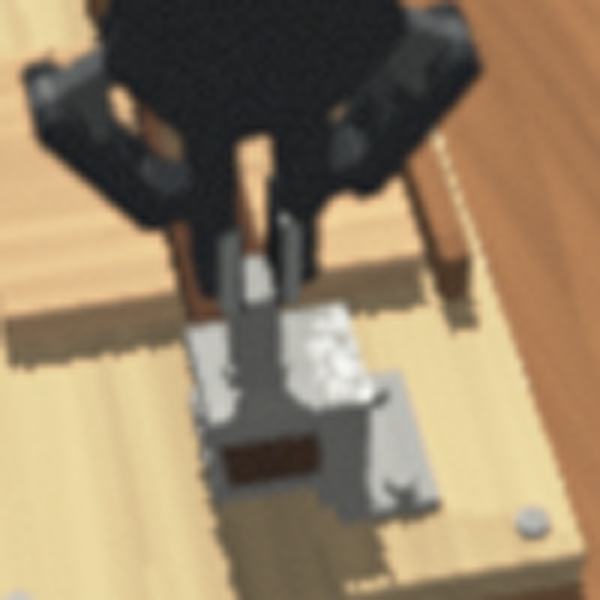

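The collar sits on the upper ear. Releasing gently and rising.

>>> play_rows(commands="0.15 0 0 0.5 0;0.3 0 0 0.5 0;0.45 0 0 0.5 0;0.6 0 0 0.5 0;0.6 0 0 0.5 0;0.6 0 0 0.5 0;0.6 0 0 0.5 0", force=20)

```text
time: 18.95
ee_pos: [0.5663, -0.046, 0.0839]
tcp_rot: [-180.0, -0.0, 78.7]
wrist_force: [-0.5, 0.7, 0.7]
opening: 0.0512
```

>>> play_rows(commands="0.6 0 0 10 0;0.6 0 0 30 0;0.6 0 0 60 0;0.6 0 0 90 0;0.6 -30 0 110 0;0.6 -70 -35 110 0;0.6 -110 -70 110 0;0.6 -140 -100 110 0;0.6 -140 -100 110 0;0.6 -140 -100 110 0")

```text
time: 19.78
ee_pos: [0.4238, -0.1482, 0.1957]
tcp_rot: [179.9, 0.1, 78.5]
wrist_force: [0.0, 0.4, 0.0]
opening: 0.0512
```

Run:
```python
from h import *
o=get_obs();print(o['time'],o['ee_pos'],o['wrist_force'],o['opening'])
s=snap('side','s10');t=snap('top','t10')
a=cv2.resize(s[125:265,205:335,::-1],None,fx=4,fy=4,interpolation=cv2.INTER_CUBIC)
cv2.imwrite('pics/s10z.png',a)
cv2.imwrite('pics/t10z.png',cv2.resize(t[140:280,130:320,::-1],None,fx=4,fy=4,interpolation=cv2.INTER_CUBIC))
for z in (.072,.077,.113): print(z,(proj('side',[.5665,-.046,z])-[205,125])*4,(proj('top',[.5665,-.046,z])-[130,140])*4)
```

```text
19.7833 [ 0.42380872 -0.14818633  0.19565614] [0.01352653 0.39109679 0.02880401] 0.051220871116217946
0.072 [285.23368138 340.7876779 ] [589.36070491 310.09678673]
0.077 [285.193594   334.07980935] [589.4103051  309.14612364]
0.113 [284.89282592 283.75193031] [589.78217733 302.01862538]
```

View pics/s10z.png

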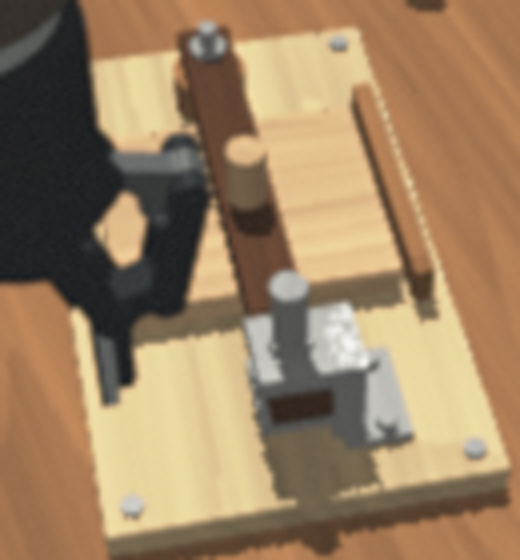

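View pics/t10z.png

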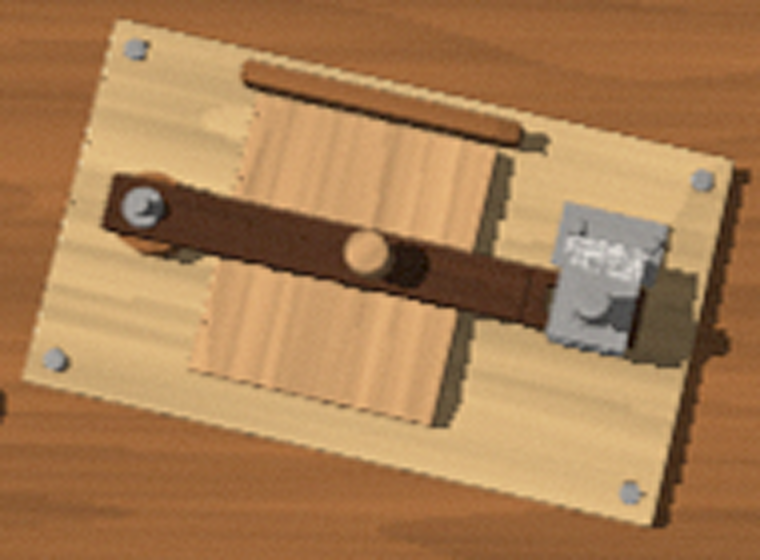

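The pin stands upright in the fork: its top is at side crop (289,286), with (285,284) predicted for a seated collar. The gripper is clear and feels no force. Handing in.

Run:
```python
from h import *
print(job_done())
```

```text
the job is handed in; nothing more can be done
None
```

The job is done and handed in at about 20 s of robot time. I pushed the guide bar by its knob to its stop, took the pin from the block, and lowered it in small steps through the upper ear, the eye and the lower ear. I then let go of it and moved the gripper clear.

- **Bar at its stop:** the force at the knob rose from about 4 N to about 17 N with almost no further travel, at the expected position.
- **Pin force:** readings taken after each short move stayed at or below about 6 N, well under the 25 N limit. I did not see the force between readings. The nose drawing the bar back gave no more than about 2.6 N sideways.
- **Pin seated:** contact came at TCP height 84.1 mm, against 83.9 mm expected for a flush collar. The last side picture shows the pin top within about 1 pixel of where a seated pin should be. The last top picture also shows the pin in the fork and the bar closed.

One reading disagreed: the gripper showed a 10 mm opening while holding the 18 mm grip. I put this down to finger flex at the 100 N grip. Pictures before and after the lift showed the pin held centred and straight.

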